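# Close the loaf keeper: press the sliding lid down and push it under the leaf spring

## Robot

A 6-joint arm with a two-finger parallel gripper is mounted at the origin on the work surface. World frame = base frame: x ahead of the robot, y to its left, z up, the work surface at z = 0. Lengths are in m, angles in rad, forces in N, time in s.
With the tool pointing down it reaches from about 0.375 to 0.975 m from the base axis. Payload 3.8 kg.
Tool frame: the origin (TCP) lies midway between the tips of the shut fingers; the grasp point (between the pads) lies 19 mm behind it; z points along the fingers, y is the direction in which the jaws open and shut (so a half turn about z gives the same grasp; the last joint's range is limited). The gripper opens to 88 mm and grips with 3 to 60 N. Pads are 18 mm wide; open, the fingers measure 123 mm over their backs; the gripper's body (75 mm by 187 mm) begins 45 mm behind the grasp point.
Start: joints at [1.175, 0.264, 1.604, -0, 1.274, -0.037], TCP at [0.237, 0.632, 0.239] pointing down, gripper open.
Joint ranges: [-2.63, 2.63], [-0.94, 2.18], [0.31, 2.57], [-1.31, 4.45], [0, 2.66], [-2.55, 2.55]. Speed limits (rad/s): [2.57, 2.57, 3.14, 3.14, 3.14, 3.14].

## Interface

Orientations are given as a rotation vector (axis times angle).
In Python, from workcell import * gives the robot as it stands. The module is installed in compiled form; this text tells all that it offers. Calls block until the motion is done:
- reach(position, orientation): joint-space move of the TCP to a pose.
- move_linear(position, rot=None, speed=0.15, contact_N=None): straight line of the TCP; rot=None keeps the orientation; speed is the mean speed in m/s. With contact_N (N) it stops when the force on the tool has changed by that much, and returns True; else False.
- move_j(angles): joint-space move.
- open_gripper() and gripper_close(): open the fingers fully, or close them until they stop; the grip force is fixed at half the most.
- pause(seconds).
- ik(position, orientation): joint angles nearest the present ones, or None.
- read_state(): the state.
- grab_frame(name): name is "scene" or "top"; returns the picture (480x640x3 uint8, red, green, blue); there is no depth.
- camera_model(name): a dict with "fx", "fy", "cx", "cy" (pixels), "k1" (the pictures are not rectified: a ray, as slopes to the right and down, at radius r is drawn at 1 + k1 r^2 times it, then the intrinsics apply), "R" (3x3) and "t" (3): a world point X has camera coordinates R X + t. Camera axes: x right, y down, z forward; pixel columns grow to the right and rows downward; lengths in m; the calibration is good to about 2 mm. A picture is of the moment at which its call begins. camera_model takes no time and is no camera call.
A pose or a line that the arm cannot do raises MotionError and nothing moves.
- job_done(): hands the job in, once; it reports no verdict.
The state is a dict: "t": time; "joints": joint angles; "qd": joint speeds; "joint_efforts": joint torques, N m; "position": TCP position; "orientation": TCP orientation; "wrist_force": force on the tool from outside, world axes, zero at the start; "moment": the same for the moment, N m; "gripper_width": finger opening in m.
Only numpy, scipy, OpenCV 4.12 (cv2) and the standard library are available. Lean on these libraries where they do the work, as an engineer would, in place of code of your own. Each camera call takes 0.05 s, during which the arm holds its last target. There are 200 camera calls.

## Task

Close the loaf keeper. With closed fingertips press the wooden lid down hard behind its raised ridge until its raised front end is low enough to go under the steel bar, and, still pressing, push it forward under the bar and the leaf spring until it is fully home against the end wall, then let go. Do not grip or lift the lid, and leave the other things on the table alone.

Things in the scene. Friction and masses are not known exactly. Their poses are not given: they have to be found in the camera images.
- keeper: White box with sliding lid for a loaf, fixed, 212 mm long (x), 150 wide (y). Origin: centre of its underside, on the table; +x is the way the lid closes, z up. The lid slides on ledges 70 mm above the table, between side guides 136 mm apart and 84 mm high. Outer edge of the rear wall: x = -106 mm. The end stop is the inner face of the far wall (86 mm high), x = +100 mm.
- bar (a point): Middle of the lower front edge of a fixed steel bar across the keeper, at x = +55 mm, 86.5 mm above the table (6.5 mm above the top of a flat lid). The bar is 12 mm thick along x, 12 mm high, 156 mm long.
- lifter_top (a point): Middle of the top of a sprung steel plate in the keeper (x = +25 to +80 mm, 94 mm wide), point fixed 82 mm above the table, about where the plate rests when free. It holds the lid's front end too high to pass under the bar. It pushes up with about 2.3 N, 4.1 N when pressed level with the ledges, and bottoms 4 mm below them.
- lid: Loose waxed (slippery) wooden lid, 200 mm long (x), 126 wide (y), 10 thick, about 0.22 kg. Origin: centre of its underside; x as the keeper's. Start: front end on the sprung plate, 5 to 20 mm short of the bar; rear end overhangs the rear wall by 44 to 59 mm and rocks over it, so press ahead of that wall. Home: origin at x = 0, y = 0, z = 70 mm in the keeper's frame, top at 80 mm.
- lid_ridge (a point): Middle of the top of the lid's raised ridge, which lies straight across the lid: 12 mm thick (x = +22 to +34 mm on the lid), 70 mm wide, 10 mm high (its top 20 mm above the lid's underside). With the lid home it stands 21 mm before the bar. Pushing the lid on takes up to about 15 N, more if pressed harder than needed.
- lid_nose (a point): Middle of the lower edge of the lid's front end (100 mm ahead of the lid's origin). It starts about 83 mm above the table, is 70 mm above it when the lid lies flat, and is at x = +100 mm in the keeper's frame when home.
- land (a point): Point on the lid's flat top to press on: centre line, 14 mm behind the ridge's rear face (x = +8 mm on the lid); 122 mm of flat lid lie behind the ridge. Pressed here the lid takes about 8 to 16 N to lie flat on the ledges (its top then 80 mm above the table).
- leaf (a joint): Tilt of the steel leaf spring (60 mm wide, 28 mm long) that hangs from the far side of the bar and slants down towards the end wall: 0 when free (tip 3.5 mm lower than the top of a flat lid), about 0.13 rad when the lid is under it. It presses on the lid with about 5 N.
- mug: Bystander: white mug, 80 mm wide, 95 mm high, origin at the centre of its underside.
- bottle: Bystander: clear water bottle, 64 mm wide, 200 mm high, origin at the centre of its underside.
- jar: Bystander: amber glass jar, 72 mm wide, 100 mm high, origin at the centre of its underside.
- bowl: Bystander: white bowl, 130 mm wide, 55 mm high, origin at the centre of its underside.
- spoon: Bystander: steel spoon lying flat, along its x, origin under its middle.
- shaker: Bystander: small steel shaker, 44 mm wide, 85 mm high, origin at the centre of its underside.
Mind the look-alikes: they are no part of the job. Several things have the shape of the lid; the one meant has the colours described above.

How it is judged:
On the way:
1. the fingertips press the lid until its front end is low enough for the bar (within 6.5 mm of the ledges) (contact force between the fingers and lid above 3 N and z of lid_nose in the frame of keeper below 0.0765 m), for 0.1 s.
At the end, for the whole second after the job is handed in: The lid is home within 6 mm of the end wall, lies flat (within 3.5 mm of the ledges and 0.03 rad), is under the leaf spring (leaf lifted more than 0.07 rad) and at rest (x of lid in the frame of keeper above -0.006 m and z of each of lid, lid_nose in the frame of keeper below 0.0735 m and z of lid_nose in the frame of keeper above 0.066 m and angle between lid's own z axis and vertical below 0.03 rad and value of joint leaf above 0.07 rad and linear speed of lid below 0.01 m/s); the robot touches nothing.
It fails at once if the lid is lifted (its middle more than 15 mm above the ledges) (z of lid in the frame of keeper above 0.085 m).
It fails at once if one of the other things is disturbed (moved more than 30 mm) (distance of any of mug, bottle, jar, bowl, spoon, shaker from where it was at the start of the episode above 0.03 m).
It also fails if it takes over 38 s, if anything falls off the work surface, if the arm or the gripper's body presses on something with over 40 N, if the wrist force passes 120 N, or if a joint passes its speed limit or range.

## Working session

There is one attempt and no reset: what is moved stays moved. The work goes in short steps, each a Python script; the robot and the scene stay as the last script left them, time stands still between calls to the robot, and variables do not carry over. Pictures are saved under pics/ and viewed, about 8 in all and at most 12, crops included, and the job is handed in when it is done.

```bash
mkdir -p pics; cat > h.py <<'E'
from workcell import *
import numpy as np, cv2
def save(n,f,crop=None,s=1):
    im=grab_frame(n)[:,:,::-1]
    if crop: a,b,c,d=crop; im=im[b:d,a:c]
    cv2.imwrite('pics/'+f,cv2.resize(im,None,fx=s,fy=s,interpolation=cv2.INTER_CUBIC))
def cam(n):
    m=camera_model(n); return m,np.array(m['R']),np.array(m['t'])
def ray(n,u,v):
    m,R,t=cam(n); d=np.array([(u-m['cx'])/m['fx'],(v-m['cy'])/m['fy']]); p=d.copy()
    for _ in range(30): p=d/(1+m['k1']*(p@p))
    return -R.T@t, R.T@np.array([p[0],p[1],1])
def onz(n,u,v,z):
    o,d=ray(n,u,v); return o+d*(z-o[2])/d[2]
def proj(n,X):
    m,R,t=cam(n); c=R@np.array(X)+t; p=c[:2]/c[2]; p=p*(1+m['k1']*(p@p)); return np.array([m['fx']*p[0]+m['cx'],m['fy']*p[1]+m['cy']])
E
python3 - <<'E'
from h import *
save('scene','s0.png');save('top','t0.png')
for n in('scene','top'):
    m,R,t=cam(n);print(n,-R.T@t,R[2])
print(read_state())
E
```

```text
scene [ 1.18606285 -0.2169778   0.929973  ] [-0.59593467  0.27944941 -0.75284121]
top [0.38205435 0.10486924 0.9085032 ] [ 0.19044444 -0.03226882 -0.98116749]
{'t': 0.1, 'joints': array([ 1.17509959e+00,  2.64667032e-01,  1.60521844e+00,  1.06738660e-05,
        1.27370413e+00, -3.69220683e-02]), 'qd': array([ 0.00120203, -0.00322936, -0.00314871,  0.00140525, -0.00054553,
       -0.00127271]), 'joint_efforts': array([ 1.57155650e-04, -5.03612351e+01, -3.58075404e+01,  7.31036207e-02,
        2.31699849e-02, -2.77830827e-05]), 'position': array([0.23677822, 0.63142995, 0.23753003]), 'orientation': array([-5.60470569e-01, -3.09074625e+00,  3.05984459e-03]), 'wrist_force': array([0.4988908 , 0.14710545, 0.41286597]), 'moment': array([-0.01497539,  0.0334859 , -0.04404406]), 'gripper_width': 0.08826884015091614}
```

View pics/s0.png

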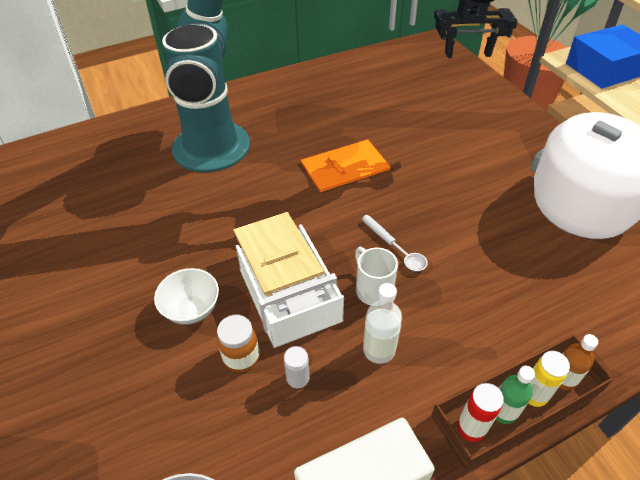

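View pics/t0.png

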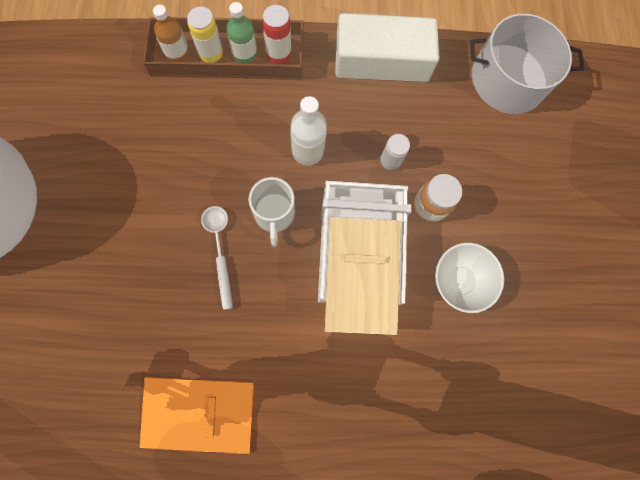

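The top view shows the keeper at about (365,243), with the pale wooden lid and its ridge at (366,259) and the bar at (367,205). Two things are lid-shaped: the wooden lid on the keeper and an orange board with a ridge at (197,415). The wooden one matches the description in colour and place. I'll confirm that in an enlarged crop.

```bash
python3 - <<'E'
from h import *
save('top','t1.png',(295,170,435,345),3.4)
save('scene','s1.png',(220,200,360,350),4)
E
```

```text
(no output)
```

View pics/t1.png

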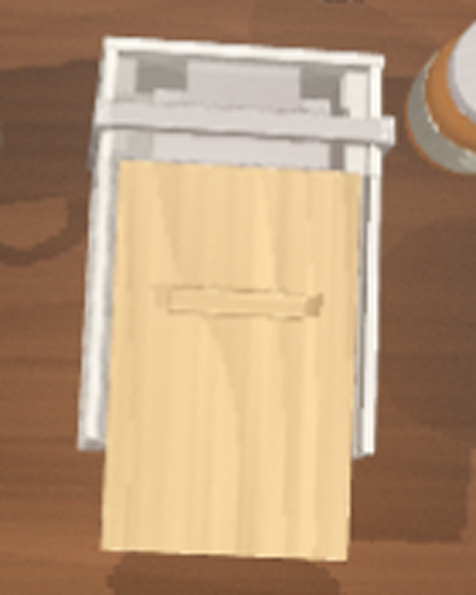

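View pics/s1.png

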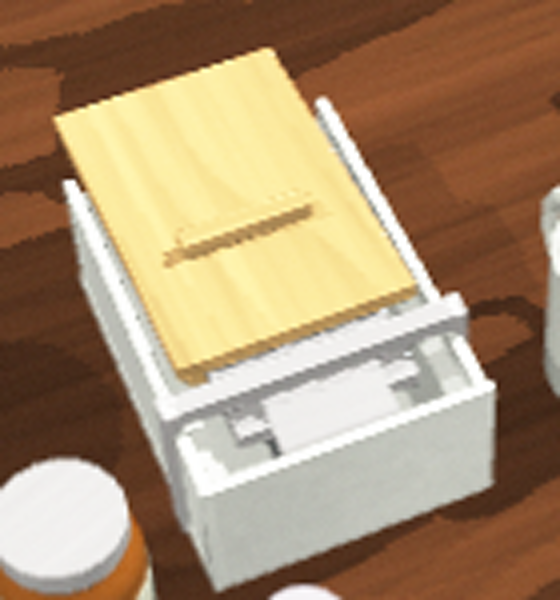

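The crop confirms the wooden lid: its front edge is just short of the bar and its ridge is intact. Crop pixels: lid corners (121,160), (360,173), (346,560) and (102,549), ridge from about (168,300) to (322,304), and far wall top from (105,38) to (384,55).

```bash
python3 - <<'E'
from h import *
def T(u,v,z): return onz('top',295+u/3.4,170+v/3.4,z)
def S(u,v,z): return onz('scene',220+u/4,200+v/4,z)
P={}
for k,f,a in [('farL',T,(105,38,.086)),('farR',T,(384,55,.086)),('rearL',T,(81,438,.084)),('rearR',T,(373,448,.084)),
 ('barL',T,(97,103,.0985)),('barR',T,(395,121,.0985)),('lidFL',T,(121,160,.093)),('lidFR',T,(360,173,.093)),('lidRR',T,(346,560,.0745)),('lidRL',T,(102,549,.0745)),
 ('rgRL',T,(168,311,.097)),('rgRR',T,(318,316,.097)),
 ('SfarL',S,(493,385,.086)),('SfarR',S,(210,492,.086)),('SlidFL',S,(417,290,.093)),('SlidFR',S,(185,370,.093)),('SlidRL',S,(270,48,.0745)),('SlidRR',S,(55,118,.0745))]:
    P[k]=f(*a); print(k,P[k].round(4))
d=lambda a,b:np.linalg.norm(P[a]-P[b])
print(d('farL','farR'),d('rearL','farL'),d('rearR','farR'),d('lidFL','lidFR'),d('lidFL','lidRL'),d('SlidFL','SlidFR'),d('SlidFL','SlidRL'))
for a,b in [('rearL','farL'),('rearR','farR'),('lidRL','lidFL'),('lidRR','lidFR'),('SlidRL','SlidFL'),('SlidRR','SlidFR')]:
    v=P[b]-P[a];print(np.degrees(np.arctan2(v[1],v[0])))
for a,b in [('farR','farL'),('barR','barL'),('lidFR','lidFL'),('lidRR','lidRL'),('SfarR','SfarL'),('SlidFR','SlidFL')]:
    v=P[b]-P[a];print('x',np.degrees(np.arctan2(-v[0],v[1])))
E
```

```text
farL [0.6588 0.0679 0.086 ]
farR [ 0.6549 -0.0813  0.086 ]
rearL [0.4477 0.0758 0.084 ]
rearR [ 0.446  -0.0732  0.084 ]
barL [0.6193 0.0719 0.0985]
barR [ 0.6149 -0.0837  0.0985]
lidFL [0.5907 0.0587 0.093 ]
lidFR [ 0.5878 -0.066   0.093 ]
lidRR [ 0.3894 -0.061   0.0745]
lidRL [0.3925 0.0636 0.0745]
rgRL [0.5118 0.0337 0.097 ]
rgRR [ 0.5113 -0.0428  0.097 ]
SfarL [0.6587 0.0676 0.086 ]
SfarR [ 0.6557 -0.0771  0.086 ]
SlidFL [0.5959 0.0574 0.093 ]
SlidFR [ 0.5911 -0.0633  0.093 ]
SlidRL [0.3939 0.0634 0.0745]
SlidRR [ 0.3913 -0.0619  0.0745]
0.14926731201798307 0.21128736283773447 0.20904033652892684 0.12469860155269542 0.1990783464643677 0.12076507503335371 0.20287265111300354
-2.161552558579438
-2.2198246315751864
-1.438949107039278
-1.4504581252156572
-1.6901291536463985
-0.39922776503717744
x -1.5099288528193822
x -1.5862836737905839
x -1.328437369445744
x -1.4515323731367582
x -1.2206888177363704
x -2.2668337493335993
```

```bash
cat >> h.py <<'E'
YAW=np.radians(-1.7); K=np.array([.552,-.0027]); ex=np.array([np.cos(YAW),np.sin(YAW)])
ROT=np.pi*np.array([np.sin(-YAW/2),np.cos(-YAW/2),0])
def W(x,z,y=0): return np.r_[K+x*ex+y*np.array([-ex[1],ex[0]]),z]
def st(l=''):
    s=read_state(); p=s['position']; print(l,'t%.2f'%s['t'],'kx %.4f ky %.4f'%((p[:2]-K)@ex,(p[:2]-K)@np.array([-ex[1],ex[0]])),'z %.4f'%p[2],'F',s['wrist_force'].round(1)); return s
E
python3 - <<'E'
from h import *
gripper_close()
p=W(-.053,.25); r=ROT if read_state()['orientation'][1]>0 else -ROT
q=ik(p,r); print(q, ik(p,-r)); reach(p,r); st()
move_linear(W(-.053,.105),speed=.1); s=st(); print(s['joints'],s['orientation'])
save('top','t2.png',(275,160,455,360),2.9); save('scene','s2.png',(200,130,380,330),2.9)
print(proj('top',s['position']),proj('scene',s['position']))
a=cv2.imread('pics/t2.png');b=cv2.imread('pics/s2.png');h=min(a.shape[0],b.shape[0],590)
c=np.hstack([a[:h],b[:h]]);cv2.imwrite('pics/c2.png',cv2.resize(c,(800,int(c.shape[0]*800/c.shape[1]))))
E
```

```text
[-5.21778565e-02 -8.03232706e-02  1.95707192e+00 -4.44089210e-16
  1.26484401e+00 -1.59330359e+00] [-5.21778565e-02 -8.03232706e-02  1.95707192e+00 -4.44089210e-16
  1.26484401e+00 -1.59330359e+00]
 t3.93 kx -0.0529 ky 0.0006 z 0.2500 F [ 0.6  0.4 -0.1]
 t5.53 kx -0.0523 ky 0.0000 z 0.1057 F [-0.4 -0.3 -0.1]
[-5.21492056e-02  5.74257255e-02  2.10498617e+00  1.87838758e-05
  9.77724536e-01 -1.59329534e+00] [ 4.65675855e-02  3.13979155e+00 -6.08660977e-05]
[365.22567738 268.27205668] [277.6372873  244.85135267]
```

View pics/c2.png

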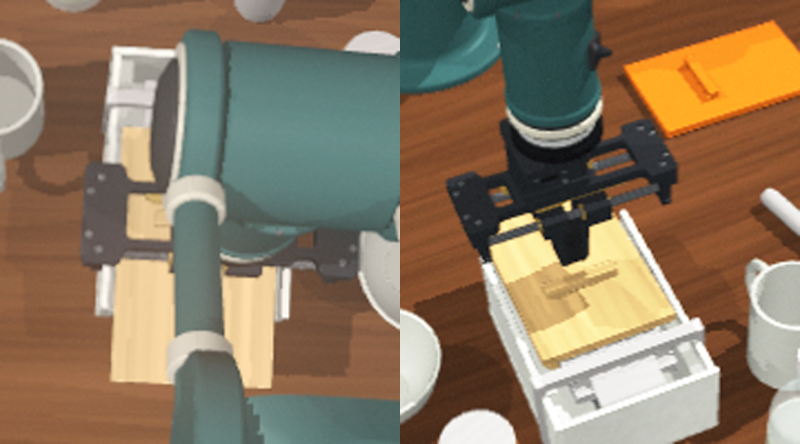

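The view shows the closed fingertips at about (572,262), above the centre line and just behind the ridge at (585,283). The gripper is clear of the neighbouring items. Next I press.

```bash
python3 - <<'E'
from h import *
print(move_linear(W(-.053,.078),speed=.02,contact_N=3)); s=st('touch')
z=s['position'][2]
while z>.0765:
    z=z-.0015; move_linear(W(-.053,z),speed=.02); s=st('cmd %.4f'%z)
    if s['wrist_force'][2]>18: break
pause(.2); st()
save('scene','s3.png',(240,190,360,310),5)
E
```

```text
True
touch t6.58 kx -0.0530 ky 0.0000 z 0.0847 F [ 0.2 -1.   3.7]
cmd 0.0832 t6.83 kx -0.0527 ky -0.0000 z 0.0835 F [-0.2  0.4  5.3]
cmd 0.0817 t7.08 kx -0.0525 ky -0.0000 z 0.0822 F [-0.5 -0.1  4.8]
cmd 0.0802 t7.33 kx -0.0522 ky -0.0000 z 0.0809 F [-0.3 -0.   6.9]
cmd 0.0787 t7.58 kx -0.0521 ky -0.0000 z 0.0804 F [-2.6  0.5 12.4]
cmd 0.0772 t7.83 kx -0.0520 ky 0.0000 z 0.0803 F [-7.7  1.2 23. ]
 t8.03 kx -0.0521 ky -0.0000 z 0.0803 F [-7.4  0.6 23. ]
```

View pics/s3.png

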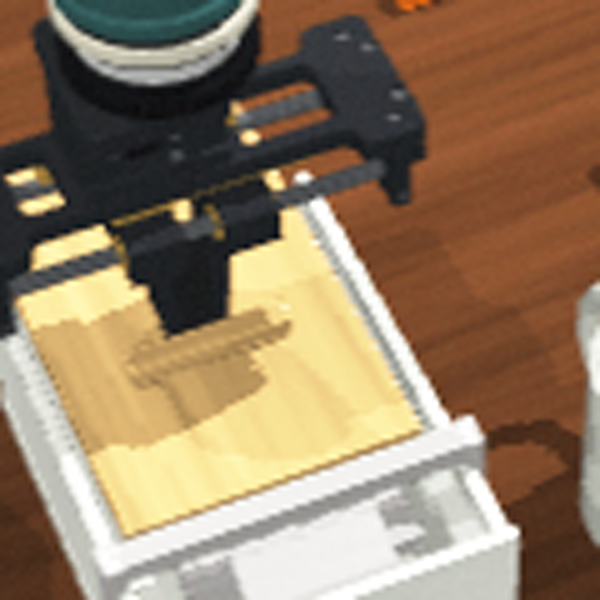

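The lid is now flat: z stopped falling at 0.0803 and the front is below the bar. Next I push forward while pressing.

```bash
python3 - <<'E'
from h import *
z=.0775
for x in np.arange(-.046,.03,.006):
    hit=move_linear(W(x,z),speed=.03); s=st('cmd %.3f %.4f'%(x,z)); f=s['wrist_force']
    if f[2]<12: z-=.0007
    if f[2]>28: z+=.0007
    if (f[:2]@ex)<-32: print('stop'); break
E
```

```text
cmd -0.046 0.0775 t8.47 kx -0.0451 ky -0.0000 z 0.0803 F [-7.4  0.  20.3]
cmd -0.040 0.0775 t8.82 kx -0.0391 ky -0.0000 z 0.0803 F [-6.7  0.7 20.5]
cmd -0.034 0.0775 t9.17 kx -0.0331 ky -0.0000 z 0.0803 F [-6.5 -0.2 20.5]
cmd -0.028 0.0775 t9.52 kx -0.0271 ky -0.0000 z 0.0804 F [-6.6  0.9 20.1]
cmd -0.022 0.0775 t9.87 kx -0.0211 ky 0.0000 z 0.0804 F [-6.5  0.8 20.7]
cmd -0.016 0.0775 t10.22 kx -0.0151 ky 0.0000 z 0.0804 F [-6.4  0.2 19.8]
cmd -0.010 0.0775 t10.57 kx -0.0091 ky -0.0000 z 0.0804 F [-6.3  0.6 20. ]
cmd -0.004 0.0775 t10.92 kx -0.0043 ky -0.0001 z 0.0804 F [-10.1  -0.9  22.6]
cmd 0.002 0.0775 t11.27 kx 0.0009 ky -0.0000 z 0.0803 F [-12.    0.5  23.5]
cmd 0.008 0.0775 t11.62 kx 0.0070 ky 0.0000 z 0.0803 F [-11.2  -0.1  24.8]
cmd 0.014 0.0775 t11.97 kx 0.0116 ky 0.0001 z 0.0803 F [-16.5   0.9  28.5]
cmd 0.020 0.0782 t12.32 kx 0.0117 ky 0.0001 z 0.0803 F [-31.7   1.1  39.9]
cmd 0.026 0.0789 t12.67 kx 0.0120 ky 0.0004 z 0.0803 F [-44.4   1.7  49.8]
stop
```

The push met a firm stop at kx 0.0118, close to the 0.013 expected at home. I'll unload x, lift straight up and look.

```bash
python3 - <<'E'
from h import *
move_linear(W(.0125,.0785),speed=.03); st('unload')
move_linear(W(.0118,.083),speed=.02); st('up')
move_linear(W(.009,.13),speed=.06); st()
move_linear(W(-.10,.25),speed=.15); st()
move_j(ik(W(-.10,.30),read_state()['orientation']))
q=read_state()['joints'].copy(); q[0]+=1.0; move_j(q); st()
save('top','t4.png',(295,170,435,345),3.4); save('scene','s4.png',(220,200,360,350),4)
a=cv2.imread('pics/t4.png');b=cv2.imread('pics/s4.png');h=min(len(a),len(b))
c=np.hstack([a[:h,:,],b[:h]]);cv2.imwrite('pics/c4.png',cv2.resize(c,(800,int(c.shape[0]*800/c.shape[1]))))
cv2.imwrite('pics/t4.png',a)
E
```

```text
unload t13.27 kx 0.0118 ky 0.0005 z 0.0804 F [-8.   3.  17.3]
up t13.64 kx 0.0114 ky -0.0001 z 0.0824 F [-0.2 -0.6 -0.1]
 t14.57 kx 0.0087 ky -0.0000 z 0.1297 F [-0.6 -0.6  0.5]
 t15.81 kx -0.1001 ky -0.0000 z 0.2492 F [-0.8  0.9  0.4]
 t17.73 kx -0.3180 ky 0.3746 z 0.3008 F [ 0.2 -0.4 -0.1]
```

View pics/c4.png

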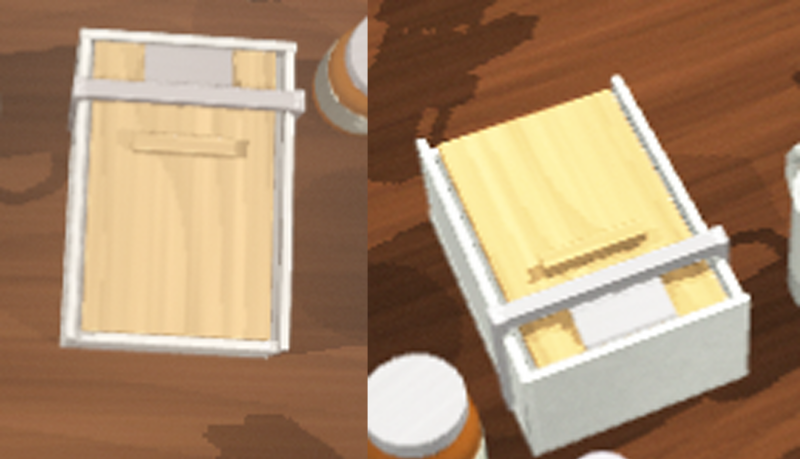

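View pics/t4.png

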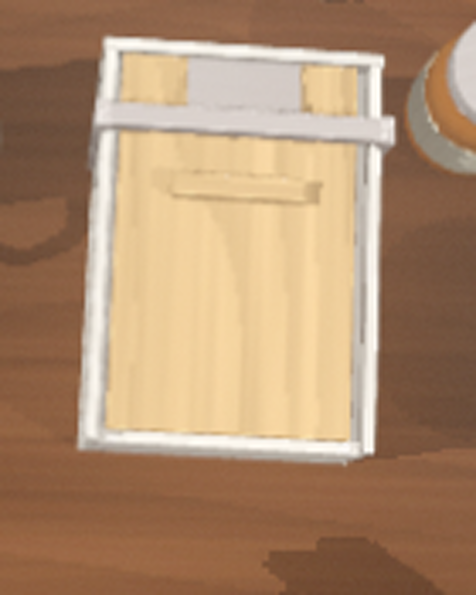

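The lid lies flat under the bar and leaf, with its front edge at the end wall and its rear edge from (107,430) to (350,440) in the crop. I'll check its x numerically before handing in.

```bash
python3 - <<'E'
from h import *
T=lambda u,v,z:onz('top',295+u/3.4,170+v/3.4,z)
k=lambda p:(p[:2]-K)@ex
print('lid x', [k(T(*a,.080))+.1 for a in((107,430),(350,440))],'ridge rear-22',[k(T(*a,.090))-.022 for a in((175,196),(315,204))])
S=lambda u,v,z:onz('scene',220+u/4,200+v/4,z)
x=[k(T(*a,.080))+.1 for a in((107,430),(350,440))]
if np.mean(x)>-.0045: job_done(); print('done')
E
```

```text
lid x [np.float64(-0.0014882397603482866), np.float64(-1.892317586731085e-05)] ridge rear-22 [np.float64(-0.0017999436590952836), np.float64(-0.0016013076913861876)]
the job is handed in; nothing more can be done
done
```

The loaf keeper is closed and the job is handed in; `job_done` gives no verdict, so what follows is from my own checks.

- **Press:** With closed fingertips I pressed the wooden lid just behind its ridge with about 20 N. The lid went flat, with the fingertips stopping at 80.3 mm, which matches the 80 mm given for a flat lid.
- **Push:** Still pressing, I pushed it about 60 mm forward under the bar and leaf spring until it met a firm stop. The forward force there rose to about 44 N and the downward force to about 50 N, so I pressed harder at the end than needed. Total wrist force was about 67 N, below the 120 N limit.
- **Release:** I took off the forward load, lifted straight up and swung the arm away. The wrist force then read about zero.
- **Final check:** The last pictures show the lid flat under the bar and leaf. Its rear edge and ridge put it at x between 0 and -2 mm, against a limit of -6 mm. I did not measure the leaf angle directly.
- **Other things:** The arm stayed clear of the other items and I saw nothing moved, but the final pictures covered only the keeper and its close surroundings.

The clock read about 18 s of the 38 s allowed. No check failed or disagreed.

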